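# Hold the ball tray over the magnetic sensor

### The arm

A 6-joint arm with a two-finger parallel gripper is mounted at the origin on a cart in front of the work surface, level with it; the furniture and walls round the work are solid. World frame = base frame: x ahead of the robot, y to its left, z up, the work surface at z = 0. Lengths are in mm, angles in rad, forces in N, time in s.
With the tool pointing down it reaches from about 350 to 875 mm from the base axis. Payload 4.2 kg.
Tool frame: the origin (TCP) lies on the mounting face of the last link; the fingertips stand 173 mm ahead of it and the grasp point (between the pads) lies grip_point_offset ahead of it (grip_point_offset is the distance from the TCP to the grasp point, in mm); z points along the fingers, y is the line along which they close (so a half turn about z gives the same grasp; the last joint's range is limited). The gripper opens to 85 mm and grips with 20 to 120 N. Pads are 22 mm wide; open, the fingers measure 114 mm over their backs; the gripper's body (76 mm by 85 mm) begins 54 mm behind the grasp point. The pads swing forward as they close: fully open they stand 13 mm farther back than shut.
Start: joints at [1.453, 0.385, 0.008, 0, -1.194, -0.259], TCP at [229.934, 581.146, 404.712] pointing down, gripper open.
Joint ranges: [-3.14, 3.14], [-1.21, 2.06], [-1.07, 1.41], [-3.16, 2.05], [-2.99, -0.16], [-3.1, 3.1]. Speed limits (rad/s): [2.79, 2.79, 3.14, 3.14, 3.14, 3.14].

### API

Orientations are given as a unit quaternion [x, y, z, w].
In Python, from bench import read_state, get_image, job_done, recognise, place_of, grip_point_offset gives the robot as it stands. The module is installed in compiled form; this text tells all that it offers.
- The arm moves only by the tool carry_out, never from a script. Its arguments are lists of equal length, an entry for each row: "slide": the shift along the tool's x, y, z in m, a list of three; "roll": the turn about the tool's z in degrees; "claw": the finger opening in m, from 0 to 0.0854. A call has 1 to 8 rows; each row is the pose to reach, as a shift and turn from the pose commanded when the call began, along the tool's axes at that moment; what a row does not reach only later rows make up. A row lasts 1/8 s, in which the tool goes at most 62.5 mm and 10.7 degrees, less where a joint would pass 70% of its speed; a pose out of reach is approached as far as the arm can. A call with a gripper value outside its range is refused whole. The fingers move at their own pace and stop on an object; the grip force is fixed at half the most. Time passes only in rows, so rows that repeat a pose let the fingers close. It gives the time, the measured TCP pose, the force, the opening and the grip force at its end, in the units of the state.
- read_state(): the state, without advancing time (a new reading comes with each control period).
- get_image(name): name is "side" or "top" or "wrist"; returns a dict with "img" (480x640x3 uint8, red, green, blue), "z_map" (480x640 float32, mm along the optical axis (not along the pixel's ray), 0 where there is no reading), "mtx" (3x3 intrinsics, pixels), "world_from_camera" (4x4, takes a point from camera to world coordinates); the wrist camera has in their place "T_tool_cam" (4x4, takes a point from camera to tool coordinates, whose origin is the TCP and whose axes are the flange's). Camera axes: x right, y up, looking along -z (the intrinsics and any distortion apply to the point x, -y, -z); pixel columns grow to the right and rows downward; lengths in mm; the calibration is good to about 2 mm. A picture is of the moment at which its call begins: read the wrist's pose just before it.
- job_done(): hands the job in; it is judged then, once.
Trained networks look in a picture, given as the dict that the camera call returned (one of the last four; its "shot" number tells which), for a name from the list of things; names that differ only in an ending like _2 or _b are one class to them, and where a whole thing is asked for, a point or a joint stands for the part that bears it (a point fixed in the world has none). Each returns a list of dicts, best first, with "conf" (0 to 1); they miss things now and then, are a little off and sometimes report something else, mostly with a low value. They report only what shows in the picture. A call takes as long as a camera call.
- recognise(picture, thing): "at" ([column, row] in pixels, amid what is visible of it).
- place_of(picture, thing): "at" ([column, row] in pixels: a listed point, or the origin of a listed thing).
The state is a dict: "clock": time; "joints": joint angles; "joint_vel": joint speeds; "joint_efforts": joint torques, N m; "position": TCP position; "ee_rot": TCP orientation; "contact_force": force on the tool from outside, world axes, zero at the start; "wrist_torque": the same for the moment, N m; "gripper_width": finger opening in mm; "grasp_force": force on a finger pad.
Only numpy, scipy, OpenCV 4.12 (cv2) and the standard library are available. Lean on these libraries where they do the work, as an engineer would, in place of code of your own. Each camera call takes 0.05 s, during which the arm holds its last target. There are 200 camera calls.

### The job

Slide the red-handled dust cover of the magnetic sensor fully open, then lift the white tray by its blue fin with the steel ball lying loose in its pocket, keeping the tray level so that the ball never leaves the pocket. Carry it to the sensor and finish while still holding it: level and still, the ball's pocket centred over the round sensor face, the tray's underside about 6 cm above the face and the tray never touching the sensor. Do not push the small loose things on the bench (crucible, red-capped vial, steel weight) out of place.

Things in the scene. Friction and masses are not known exactly. Their poses are not given: they have to be found in the camera images.
- sensor: Grey sensor housing, fixed to the bench, 110 (x) x 200 (y) x 36 mm high, with two aluminium rails along y at x = +-41 mm whose tops are 44 mm above the bench. Origin: centre of its underside, on the bench. The round face is at its +y end, the bare parking place of the cover at its -y end.
- sensor_face (a point): Centre of the round black sensor face (48 mm across, blue ring 60 mm across) on top of the housing, 38 mm above the bench, hidden under the cover while that is closed. Axes as sensor.
- cover (a joint): Steel dust cover, 74 x 76 x 4 mm, sliding on the housing: 0 closed (over the face), 0.096 m fully open (at its stop). It moves along the housing's -y axis as it opens, needs about 2 N and stays where it is left.
- cover_grip (a point): Centre of the upper part of the cover's red handle rib, 57 mm above the bench. The rib is 40 mm long along the housing's x, 12 mm thick along its y (pinch it across y) and stands from 43 to 69 mm above the bench, with a 20 mm wide red foot up to 48 mm. The cover's closed position puts it straight above the sensor face. Axes as sensor.
- tray: White plastic tray, loose, 144 (x) x 58 (y) mm, plate 6 mm thick, about 120 g. Origin: centre of its underside, which lies on the bench at the start; z up. Two round pockets with rims 12 mm above the underside at x = +45 mm (yellow floor, holds the ball) and x = -45 mm (grey floor, empty).
- tray_grip (a point): Grip point in the blue upright fin at the tray's middle, 42 mm above the underside. The fin is 32 mm long along the tray's x, 10 mm thick along its y (pinch it across y) and stands from the plate to 62 mm above the underside, with a 20 mm wide blue foot up to 12 mm. The empty tray balances here; the ball weighs down its end a little, so pinch firmly (about 30 N). Axes as tray.
- tray_pocket (a point): Centre of the yellow floor of the ball's pocket, 9 mm above the tray's underside, 45 mm from the fin's middle along the tray's +x. The pocket is 34 mm across inside, its rim 3 mm above the floor.
- ball_center (a point): Centre of the loose steel ball, 22 mm across, about 43 g, which can roll about in the pocket.
- crucible: White porcelain crucible, 44 mm across, 32 mm high, loose; leave it. Origin: centre of its underside.
- vial_red: White vial with a red cap, 28 mm across, 55 mm high, loose; leave it. Origin: centre of its underside.
- weight: Steel weight with a knob, 22 mm across, 38 mm high, loose; leave it. Origin: centre of its underside.

How it is judged:
By the outcome, as a careful person would: the job done as asked, in the order asked, and still so for the second after the job is handed in, while the arm keeps its last pose, push and grip.
It also fails if it takes over 64 s, if anything falls off the work surface, if the arm or the gripper's body presses on something with over 40 N, if the wrist force passes 120 N, or if a joint passes its speed limit or range.

## Working session

There is one attempt and no reset: what is moved stays moved. The work goes in short steps, Python scripts to look and compute and a tool call to move; the robot and the scene stay as the last step left them, time stands still between calls to the robot, and variables do not carry over. Pictures are saved under pics/ and viewed, at most 10 in all, crops included, and the job is handed in when it is done.

Besides the shell and the picture viewer there is one more tool, called after "Emit:" as name(argument=value, ...), one argument or row to a line, values as JSON. carry_out: Moves the arm, as the interface text tells. Its arguments: {"type":"object","properties":{"slide":{"type":"array"},"roll":{"type":"array"},"claw":{"type":"array"}},"required":["slide","roll","claw"]}

```bash
mkdir -p pics; cat > h.py <<'E'
import numpy as np, cv2
from bench import *
from scipy.spatial.transform import Rotation as R
def T_cam(p,s=None):
    if "world_from_camera" in p: return np.array(p["world_from_camera"])
    T=np.eye(4);T[:3,:3]=R.from_quat(s["ee_rot"]).as_matrix();T[:3,3]=s["position"]
    return T@np.array(p["T_tool_cam"])
def ray(p,uv,s=None):
    K=np.array(p["mtx"]);T=T_cam(p,s)
    d=np.array([(uv[0]-K[0,2])/K[0,0],-(uv[1]-K[1,2])/K[1,1],-1.])
    return T[:3,3],T[:3,:3]@d
def at_z(p,uv,z,s=None):
    o,d=ray(p,uv,s);return o+d*(z-o[2])/d[2]
def cloud(p,s=None):
    K=np.array(p["mtx"]);T=T_cam(p,s);z=p["z_map"];v,u=np.indices(z.shape)
    P=np.stack([(u-K[0,2])/K[0,0]*z,-(v-K[1,2])/K[1,1]*z,-z],-1)
    return P@T[:3,:3].T+T[:3,3]
def save(p,n): cv2.imwrite(f"pics/{n}.png",p["img"][:,:,::-1])
E
cat > a.py <<'E'
from h import *
s=read_state();print(s);print(grip_point_offset)
Z=dict(sensor=0,cover_grip=57,tray=0,tray_grip=42,tray_pocket=9,ball_center=20,crucible=0,vial_red=0,weight=0)
for c in ("top","side","wrist"):
    s=read_state();p=get_image(c);save(p,c+"0")
    print(c,p.keys(),np.array(p["mtx"]).round(1).tolist(),T_cam(p,s).round(2).tolist())
    for n,z in Z.items():
        for r in place_of(p,n)[:2]:print(n,np.round(r["at"],1),round(r["conf"],2),at_z(p,r["at"],z,s).round(1))
E
python3 a.py
```

```text
{'clock': 0.0, 'joints': array([ 1.45259401e+00,  3.85539383e-01,  6.62615664e-03, -5.07264347e-04,
       -1.19398299e+00, -2.58577421e-01]), 'joint_vel': array([-0.00037971, -0.00105241, -0.00056767, -0.00064661,  0.00031275,
       -0.00024703]), 'joint_efforts': array([ 9.91149464e-04, -3.92285979e+01,  1.88394821e+01,  4.18592155e+00,
       -4.68757760e-03,  4.49659979e-06]), 'position': array([229.8577578 , 580.97265935, 403.63044248]), 'ee_rot': array([ 9.82288952e-01, -1.87369305e-01, -1.61526706e-04,  1.06389229e-03]), 'contact_force': array([0.28921022, 0.02181069, 0.26039046]), 'wrist_torque': array([ 0.01624279, -0.00125169, -0.01864327]), 'grasp_force': 0.0, 'gripper_width': 85.0988085057535}
154.70000000000002
top dict_keys(['img', 'z_map', 'mtx', 'world_from_camera', 'shot']) [[527.0, 0.0, 323.3], [0.0, 527.0, 246.1], [0.0, 0.0, 1.0]] [[0.02, 0.99, -0.16, 399.22], [-1.0, 0.01, -0.02, 14.03], [-0.02, 0.16, 0.99, 956.72], [0.0, 0.0, 0.0, 1.0]]
sensor [440.2 267.7] 0.71 [ 517.4 -177.2    0. ]
cover_grip [421.7 262.9] 0.97 [ 518.2 -134.4   57. ]
cover_grip [444.3 267.2] 0
[... 624 characters left out ...]
] 0.79 [ 520. -176.    0.]
sensor [307.4 208. ] 0.44 [597.3 180.    0. ]
cover_grip [332.5 307.4] 0.97 [ 522.3 -134.8   57. ]
tray_grip [285.4 190.4] 0.71 [559.7 195.4  42. ]
tray_pocket [309.1 203.2] 0.95 [601.9 181.9   9. ]
tray_pocket [280.2 279.4] 0.66 [483.  -1.   9.]
ball_center [309.6 203.5] 0.62 [597.5 166.3  20. ]
crucible [280.4 282.6] 0.73 [483.3   0.7   0. ]
vial_red [379.6 271.5] 0.76 [647.8 -38.1   0. ]
weight [372.6 244.4] 0.62 [667.5  31.1   0. ]
wrist dict_keys(['img', 'z_map', 'mtx', 'T_tool_cam', 'shot']) [[372.7, 0.0, 317.1], [0.0, 372.7, 236.2], [0.0, 0.0, 1.0]] [[-0.37, 0.89, 0.26, 296.79], [-0.93, -0.35, -0.1, 554.35], [-0.0, -0.28, 0.96, 374.68], [0.0, 0.0, 0.0, 1.0]]
```

View pics/top0.png

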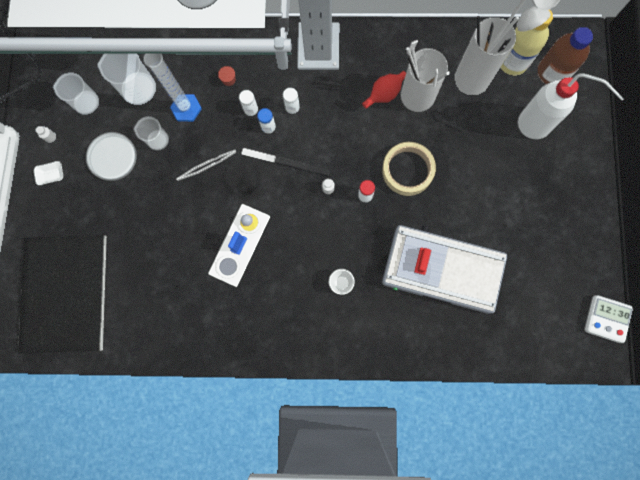

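View pics/side0.png

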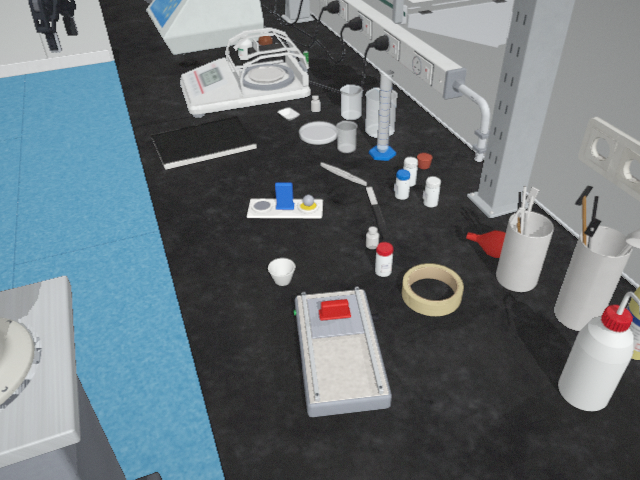

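```bash
cat > b.py <<'E'
from h import *
for c in ("top","side"):
    p=get_image(c);P=cloud(p);I=cv2.cvtColor(p["img"],cv2.COLOR_RGB2HSV)
    ok=p["z_map"]>0
    def rep(n,m):
        Q=P[m&ok]
        if len(Q)<10: print(c,n,len(Q));return
        r=cv2.minAreaRect(Q[:,:2].astype(np.float32))
        print(c,n,len(Q),"med",np.median(Q,0).round(1),"rect",np.round(r[0],1),np.round(r[1],1),round(r[2],1),"z",np.percentile(Q[:,2],[2,98]).round(1))
    x,y,z=P[...,0],P[...,1],P[...,2]
    ns=(abs(x-518)<130)&(abs(y+175)<150)
    nt=(abs(x-555)<110)&(abs(y-187)<80)
    red=((I[...,0]<8)|(I[...,0]>172))&(I[...,1]>120)
    blue=(abs(I[...,0]-112)<15)&(I[...,1]>110)
    rep("red hi",red&ns&(z>60)); rep("sensor>20",ns&(z>25)&(z<50)); rep("rail",ns&(z>41)&(z<47)&~red)
    rep("fin hi",blue&nt&(z>52)); rep("tray",nt&(z>3)&(z<16)); rep("yellow",nt&(abs(I[...,0]-27)<7)&(I[...,1]>100))
E
python3 b.py
```

```text
top red hi 167 med [ 522.1 -136.5   68.3] rect [ 522.7 -137.3] [11.6 39.2] 74.9 z [62.8 71.2]
top sensor>20 6970 med [ 509.4 -179.9   37. ] rect [ 530.  -139.6] [299.  139.5] 65.6 z [29.9 46.3]
top rail 2090 med [ 521.9 -149.2   43.2] rect [ 532.8 -137.1] [295.  121.8] 64.1 z [41.2 46.3]
top fin hi 7
top tray 2253 med [547.4 189.9   6.7] rect [555.3 186.9] [218.6 159.7] 0.2 z [ 3.1 13.6]
top yellow 91 med [591.4 166.1   9. ] rect [594.7 169.2] [19.8 30.7] 62.8 z [ 5.8 12.9]
side red hi 258 med [ 522.7 -140.1   68. ] rect [ 523.3 -138.1] [14.1 38.5] 74.3 z [60.3 71.1]
side sensor>20 8768 med [ 505.2 -201.6   37.3] rect [ 530.3 -141.6] [298.  138.9] 65.4 z [28.3 46.5]
side rail 2402 med [ 519.6 -156.5   43.8] rect [ 531.3 -141.6] [288.7 125.2] 63.1 z [41.5 46.2]
side fin hi 0
side tray 1285 med [545.3 183.3   7.5] rect [554.6 186.3] [216.1 157.3] 0.2 z [ 3.2 14.2]
side yellow 1
```

Top view: sensor about (445,268) with the red handle at (423,261), tray at (240,245) with its ball at (248,221), crucible (342,282), weight (328,186), vial (367,190). The side view agrees. I'll refine the sensor and tray poses with cleaner segmentation.

```bash
cat > c.py <<'E'
from h import *
for c in ("top","side"):
    p=get_image(c);P=cloud(p);I=cv2.cvtColor(p["img"],cv2.COLOR_RGB2HSV);ok=p["z_map"]>0
    if c=="top": print(I[243,233:243].tolist())
    else: print(I[192,280:290].tolist())
    x,y,z=P[...,0],P[...,1],P[...,2]
    def comp(m,seed):
        m=cv2.morphologyEx((m&ok).astype(np.uint8),cv2.MORPH_OPEN,np.ones((3,3)))
        n,L=cv2.connectedComponents(m)
        l=L[seed[1],seed[0]]; 
        return (L==l)&(l>0)
    def rep(n,m):
        Q=P[m&ok]
        if len(Q)<10: print(c,n,len(Q));return
        r=cv2.minAreaRect(Q[:,:2].astype(np.float32))
        e=np.linalg.eigh(np.cov(Q[:,:2].T))[1][:,1]
        print(c,n,len(Q),"mean",Q.mean(0).round(1),"rect",np.round(r[0],1),np.round(r[1],1),round(r[2],1),"pca",np.degrees(np.arctan2(e[1],e[0])).round(1),"z",np.percentile(Q[:,2],[2,98]).round(1))
    ss,ts=((470,275),(222,272)) if c=="top" else ((340,370),(260,215))
    rep("sensor",comp(z>31,ss)); 
    rep("plate",comp((z>3.5)&(z<16),ts))
    blue=(abs(I[...,0]-110)<20)&(I[...,1]>100)&(abs(x-555)<60)&(abs(y-187)<60)
    rep("fin",blue); rep("fin>50",blue&(z>50))
    w=(I[...,1]<60)&(I[...,2]>120)&(abs(x-550)<90)&(abs(y-187)<60)&(z<16)
    rep("white",comp(w,ts))
E
python3 c.py
```

```text
[[110, 169, 235], [110, 184, 218], [110, 178, 186], [110, 179, 181], [110, 176, 181], [110, 175, 185], [110, 176, 183], [111, 175, 185], [110, 180, 198], [110, 180, 220]]
top sensor 6881 mean [ 510.7 -178.3   39.2] rect [ 512.1 -179. ] [199.  109.6] 75.4 pca 75.6 z [32.4 66.6]
top plate 1741 mean [548.9 191.    8. ] rect [554.4 190.7] [ 58.  143.7] 66.6 pca 156.1 z [ 3.8 13.9]
top fin 235 mean [552.3 188.1  39.5] rect [553.5 188.7] [15.3 34.3] 57.6 pca 154.1 z [ 9.8 63.5]
top fin>50 101 mean [553.2 189.8  59.5] rect [553.6 190.6] [10.  30.3] 64.9 pca 156.3 z [51.1 63.9]
top white 2008 mean [548.7 192.5   6.7] rect [555.9 192. ] [ 61.9 146.4] 66.7 pca 156.4 z [-0.7 13.5]
[[107, 190, 208], [107, 190, 208], [108, 190, 207], [108, 190, 207], [107, 197, 206], [107, 198, 206], [107, 190, 208], [107, 191, 207], [107, 197, 206], [107, 195, 207]]
side sensor 8706 mean [ 507.6 -193.7   40. ] rect [ 512.6 -179.6] [200.  109.9] 75.6 pca 76.4 z [32.9 66.6]
side plate 1155 mean [549.9 185.1   8.3] rect [553.6 190.4] [ 62.4 142.5] 68.6 pca 155.4 z [ 4.  14.1]
side fin 17 mean [558.2 192.3  12.1] rect [562.1 213.5] [69. 31.] 69.3 pca 56.4 z [-0.5 47.1]
side fin>50 0
side white 1090 mean [548.  184.9   7.4] rect [556.7 194.2] [ 71.2 144.6] 66.5 pca 154.6 z [ 1.1 13.5]
```

```bash
cat > go.py <<'E'
import sys
from h import *
def go(x,y,z,th):
    s=read_state();M=R.from_quat(s["ee_rot"]).as_matrix()
    t=np.degrees(np.arctan2(M[1,0],M[0,0]))
    d=M.T@(np.array([x,y,z])-s["position"])
    print("t",round(s["clock"],2),"pos",s["position"].round(1),"th",t.round(2),"tilt",np.degrees(M[:2,2]).round(2),"slide mm",d.round(1),"roll",round(-(th-t),2),"F",s["contact_force"].round(1),"w",round(s["gripper_width"],1),"g",round(float(s["grasp_force"]),1))
if __name__=="__main__": go(*map(float,sys.argv[1:5]))
E
python3 go.py 523 -137.7 300 -14.5
```

```text
t 1.7 pos [229.9 581.2 404.7] th -21.59 tilt [-0.  0.] slide mm [537.  560.6 104.7] roll -7.09 F [0.2 0.2 0.1] w 85.5 g 0.0
```

Emit:
carry_out(
  slide=[
    [0.038,0.04,0.007],
    [0.076,0.08,0.014],
    [0.115,0.12,0.022],
    [0.153,0.16,0.03],
    [0.192,0.2,0.037],
    [0.23,0.24,0.045],
    [0.268,0.28,0.052],
    [0.307,0.32,0.06],
  ],
  roll=[-1,-2,-3,-4,-5,-6,-7,-7.1],
  claw=[0.085,0.08,0.07,0.06,0.05,0.045,0.045,0.045],
)

```text
clock: 2.7
position: [398.0, 169.0, 345.0]
ee_rot: [0.992, -0.126, 0.001, -0.001]
contact_force: [0.5, 0.5, -0.8]
gripper_width: 45.2
grasp_force: 0.0
```

```bash
python3 go.py 523 -137.7 300 -14.5
```

```text
t 2.7 pos [398. 169. 345.] th -14.43 tilt [0.07 0.05] slide mm [197.4 266.   44.9] roll 0.07 F [ 0.5  0.5 -0.8] w 45.2 g 0.0
```

Emit:
carry_out(
  slide=[
    [0.033,0.044,0.007],
    [0.066,0.088,0.015],
    [0.099,0.133,0.022],
    [0.132,0.177,0.03],
    [0.165,0.221,0.037],
    [0.197,0.266,0.045],
    [0.197,0.266,0.045],
    [0.197,0.266,0.045],
  ],
  roll=[0,0,0,0,0,0,0,0],
  claw=[0.045,0.045,0.045,0.045,0.045,0.045,0.045,0.045],
)

```text
clock: 3.7
position: [521.7, -136.3, 299.6]
ee_rot: [0.992, -0.126, -0.0, -0.0]
contact_force: [1.1, 0.9, -0.7]
gripper_width: 44.9
grasp_force: 0.0
```

```bash
cat >> h.py <<'E'
E
cat > d.py <<'E'
from h import *
s=read_state();p=get_image("wrist");save(p,"wr1")
for n,z in (("cover_grip",57),("sensor",0)):
    for r in place_of(p,n)[:2]:print(n,np.round(r["at"],1),round(r["conf"],2),at_z(p,r["at"],z,s).round(1))
E
python3 d.py; python3 go.py 523 -137.7 222 -14.5
```

```text
cover_grip [318.1 247.8] 0.7 [ 522.9 -137.5   57. ]
sensor [380.1 227.6] 0.67 [ 508.4 -181.9    0. ]
t 3.85 pos [ 521.6 -135.2  300.2] th -14.39 tilt [0.03 0.  ] slide mm [ 1.9  2.1 78.2] roll 0.11 F [0.3 0.2 0.5] w 44.9 g 0.0
```

View pics/wr1.png

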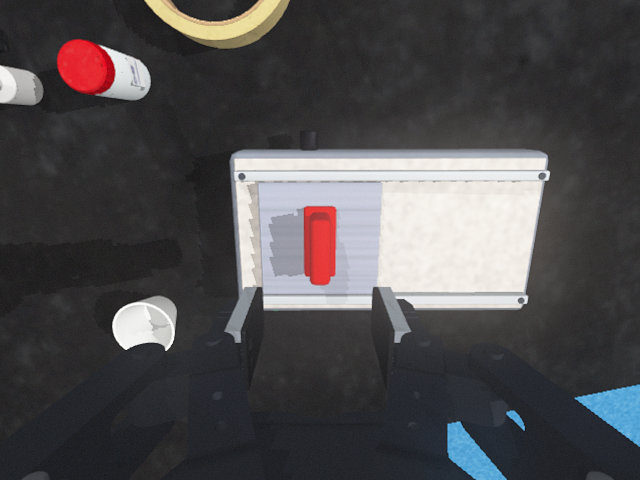

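The wrist view shows the handle at (320,245), which confirms the cover's place. The fingers straddle it, so I descend, pinch and check.

Emit:
carry_out(
  slide=[
    [0.002,0.002,0.03],
    [0.002,0.002,0.06],
    [0.002,0.002,0.078],
    [0.002,0.002,0.078],
    [0.002,0.002,0.078],
    [0.002,0.002,0.078],
    [0.002,0.002,0.078],
    [0.002,0.002,0.078],
  ],
  roll=[0,0,0,0,0,0,0,0],
  claw=[0.045,0.045,0.045,0.03,0.01,0.008,0.008,0.008],
)

```text
clock: 4.85
position: [523.6, -138.6, 223.0]
ee_rot: [0.992, -0.126, 0.001, -0.0]
contact_force: [-1.5, 2.1, 6.2]
gripper_width: 10.5
grasp_force: 61.3
```

```bash
python3 go.py 499 -230.6 222 -14.5
```

```text
t 4.85 pos [ 523.6 -138.6  223. ] th -14.46 tilt [ 0.11 -0.01] slide mm [-0.8 95.3  1. ] roll 0.04 F [-1.5  2.1  6.2] w 10.5 g 61.3
```

Emit:
carry_out(
  slide=[
    [0,0.01,0],
    [0,0.023,0],
    [0,0.036,0],
    [0,0.049,0],
    [0,0.062,0],
    [0,0.074,0],
    [0,0.083,0],
    [0,0.09,0],
  ],
  roll=[0,0,0,0,0,0,0,0],
  claw=[0.008,0.008,0.008,0.008,0.008,0.008,0.008,0.008],
)

```text
clock: 5.85
position: [501.0, -226.2, 223.0]
ee_rot: [0.992, -0.126, 0.001, 0.0]
contact_force: [-0.6, 3.2, 5.5]
gripper_width: 10.4
grasp_force: 61.3
```

Emit:
carry_out(
  slide=[
    [0,0.003,0],
    [0,0.006,0],
    [0,0.007,0],
    [0,0.008,0],
  ],
  roll=[0,0,0,0],
  claw=[0.008,0.008,0.008,0.008],
)

```text
clock: 6.35
position: [500.2, -228.5, 223.0]
ee_rot: [0.992, -0.126, 0.002, -0.004]
contact_force: [2.9, 35.7, 11.8]
gripper_width: 10.4
grasp_force: 62.4
```

```bash
python3 go.py 499 -230.6 222 -14.5
```

```text
t 6.35 pos [ 500.2 -228.5  223. ] th -14.5 tilt [0.29 0.38] slide mm [-0.7  2.3  1. ] roll -0.0 F [ 2.9 35.7 11.8] w 10.4 g 62.4
```

The force of 35 N shows the cover is at its stop. I ease off, release and lift, then look at the face.

Emit:
carry_out(
  slide=[
    [0,-0.004,0],
    [0,-0.004,0],
    [0,-0.004,0],
    [0,-0.004,0],
    [0,-0.004,-0.03],
    [0,-0.004,-0.08],
    [0,-0.004,-0.12],
    [0,-0.004,-0.12],
  ],
  roll=[0,0,0,0,0,0,0,0],
  claw=[0.008,0.03,0.045,0.045,0.045,0.045,0.045,0.045],
)

```text
clock: 7.35
position: [500.3, -230.4, 345.4]
ee_rot: [0.992, -0.126, 0.004, 0.0]
contact_force: [0.1, -0.1, -0.9]
gripper_width: 44.8
grasp_force: 0.0
```

```bash
cat > e.py <<'E'
from h import *
for c in ("top","side","wrist"):
    s=read_state();p=get_image(c);save(p,c+"2")
    for n,z in (("cover_grip",57),("sensor_face",38)):
        for r in place_of(p,n)[:2]:print(c,n,np.round(r["at"],1),round(r["conf"],2),at_z(p,r["at"],z,s).round(1))
    I=cv2.cvtColor(p["img"],cv2.COLOR_RGB2HSV);P=cloud(p,s)
    m=(abs(I[...,0]-110)<18)&(I[...,1]>90)&(np.hypot(P[...,0]-523,P[...,1]+137)<45)&(p["z_map"]>0)
    if m.sum()>20:
        v,u=np.nonzero(m);h=cv2.convexHull(np.stack([u,v],1).astype(np.int32));(e,ax,an)=cv2.fitEllipse(h)
        print(c,"ring",m.sum(),e,ax,at_z(p,e,38,s).round(1))
E
python3 e.py; python3 go.py 554 190.5 310 -23.8
```

```text
top cover_grip [475.9 279. ] 0.79 [ 491.7 -225.9   57. ]
side cover_grip [344.5 358. ] 0.92 [ 502.5 -225.2   57. ]
side sensor_face [334.8 312.8] 0.79 [ 528.  -129.5   38. ]
side ring 77 (332.68402099609375, 316.1025695800781) (28.13471031188965, 38.437198638916016) [ 522.6 -134.4   38. ]
wrist cover_grip [313.6 229.4] 0.65 [ 500.9 -227.9   57. ]
wrist sensor_face [183.4 224.4] 0.91 [ 524.2 -132.2   38. ]
wrist sensor_face [ 74.7 290.7] 0.46 [494.3 -29.2  38. ]
wrist ring 321 (185.142578125, 222.64801025390625) (73.89990997314453, 82.01282501220703) [ 525.1 -134.    38. ]
t 7.8 pos [ 499.7 -229.7  340.8] th -14.49 tilt [-0.1   0.01] slide mm [ -52.5 -420.4   30.8] roll 9.31 F [-0.1  0.5 -0.4] w 45.3 g 0.0
```

View pics/wrist2.png

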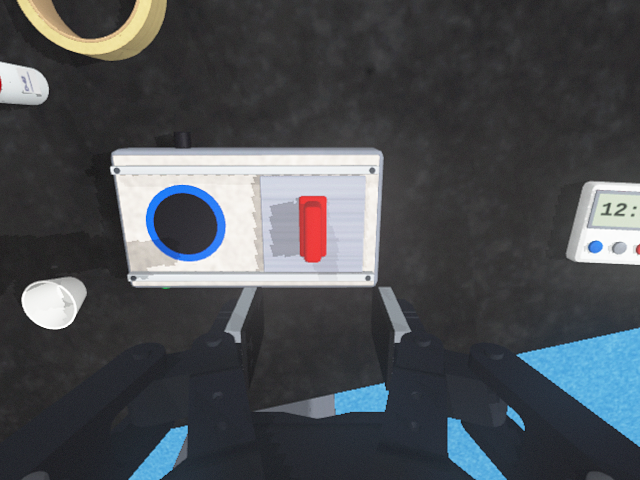

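The cover is fully open, with the handle at (314,229) and the face exposed at (186,222), around world (524,-134). Next is the tray.

Emit:
carry_out(
  slide=[
    [-0.007,-0.054,0.004],
    [-0.014,-0.108,0.008],
    [-0.021,-0.162,0.012],
    [-0.028,-0.216,0.016],
    [-0.035,-0.27,0.02],
    [-0.042,-0.324,0.024],
    [-0.048,-0.378,0.028],
    [-0.0525,-0.4205,0.031],
  ],
  roll=[1.5,3,4.5,6,7.5,8.5,9.3,9.3],
  claw=[0.05,0.05,0.05,0.05,0.05,0.05,0.05,0.05],
)

```text
clock: 8.8
position: [554.2, 192.9, 310.2]
ee_rot: [0.979, -0.205, -0.0, 0.0]
contact_force: [0.1, 0.3, 0.6]
gripper_width: 50.1
grasp_force: 0.0
```

Emit:
carry_out(
  slide=[
    [0,0,0],
    [0,0,0],
    [0,0,0],
  ],
  roll=[0,0,0],
  claw=[0.05,0.05,0.05],
)

```text
clock: 9.18
position: [554.0, 189.5, 310.7]
ee_rot: [0.978, -0.207, -0.0, 0.0]
contact_force: [0.2, -0.3, 0.5]
gripper_width: 49.9
grasp_force: 0.0
```

```bash
cat > f.py <<'E'
from h import *
s=read_state();p=get_image("wrist");save(p,"wr3")
for n,z in (("tray_grip",42),("tray",0),("tray_pocket",9),("ball_center",20)):
    for r in place_of(p,n)[:1]:print(n,np.round(r["at"],1),round(r["conf"],2),at_z(p,r["at"],z,s).round(1))
P=cloud(p,s);I=cv2.cvtColor(p["img"],cv2.COLOR_RGB2HSV)
near=(np.hypot(P[...,0]-554,P[...,1]-190)<95)&(p["z_map"]>0)
m=(abs(I[...,0]-110)<15)&(I[...,1]>100)&near&(P[...,2]>58)&(P[...,2]<66)
for n,m in (("fin top",m),("plate",near&(P[...,2]>3.5)&(P[...,2]<10)&(I[...,1]<60)&(I[...,2]>110))):
    r=cv2.minAreaRect(P[m][:,:2].astype(np.float32));print(n,m.sum(),np.round(r[0],1),np.round(r[1],1),round(r[2],1))
E
python3 f.py; python3 go.py 554 190.5 197 -23.8
```

```text
tray_grip [315.5 241.2] 0.83 [552.1 191.1  42. ]
tray [315.5 224.8] 0.84 [552.4 191.1   0. ]
tray_pocket [315.5 163.8] 0.83 [596.  171.7   9. ]
ball_center [306.7 162.3] 0.92 [600.4 176.4  20. ]
fin top 206 [554.4 190. ] [ 9.5 31.3] 66.1
plate 8158 [553.7 190.2] [ 58.1 143.9] 66.8
t 9.43 pos [554.2 189.9 311. ] th -23.84 tilt [0.01 0.01] slide mm [ -0.4  -0.4 114. ] roll -0.04 F [-0.1 -0.3  0.9] w 50.1 g 0.0
```

View pics/wr3.png

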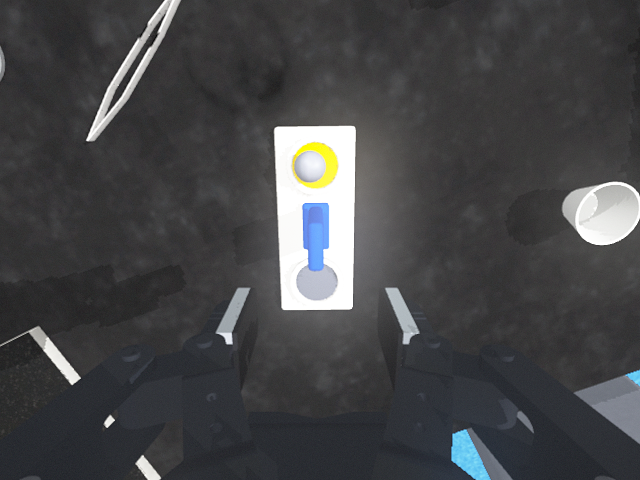

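The fin is centred at (315,237), between the fingers, and the ball is in the yellow pocket at (310,165). I descend, then close slowly.

Emit:
carry_out(
  slide=[
    [0,0,0.03],
    [0,0,0.06],
    [0,0,0.09],
    [0,0,0.107],
    [0,0,0.114],
    [0,0,0.114],
    [0,0,0.114],
    [0,0,0.114],
  ],
  roll=[-0.4,-0.4,-0.4,-0.4,-0.4,-0.4,-0.4,-0.4],
  claw=[0.05,0.05,0.05,0.05,0.045,0.035,0.025,0.02],
)

```text
clock: 10.42
position: [554.4, 190.8, 197.6]
ee_rot: [0.979, -0.203, 0.001, -0.001]
contact_force: [-0.1, 0.1, -0.5]
gripper_width: 19.5
grasp_force: 0.0
```

Emit:
carry_out(
  slide=[
    [0,0,0],
    [0,0,0],
    [0,0,0],
    [0,0,0],
    [0,0,0],
    [0,0,0],
  ],
  roll=[0,0,0,0,0,0],
  claw=[0.016,0.013,0.011,0.008,0.005,0.005],
)

```text
clock: 11.18
position: [554.2, 190.7, 196.9]
ee_rot: [0.979, -0.203, 0.0, -0.0]
contact_force: [-0.4, -0.1, 1.9]
gripper_width: 9.9
grasp_force: 58.7
```

```bash
python3 go.py 554 190.5 197 -23.8; python3 go.py 554 190.5 303 -23.8
```

```text
t 11.18 pos [554.2 190.7 196.9] th -23.38 tilt [0.02 0.01] slide mm [-0.1  0.3 -0.1] roll 0.42 F [-0.4 -0.1  1.9] w 9.9 g 58.7
t 11.18 pos [554.2 190.7 196.9] th -23.38 tilt [0.02 0.01] slide mm [-1.000e-01  2.000e-01 -1.061e+02] roll 0.42 F [-0.4 -0.1  1.9] w 9.9 g 58.7
```

Emit:
carry_out(
  slide=[
    [0,0,-0.003],
    [0,0,-0.008],
    [0,0,-0.014],
    [0,0,-0.02],
    [0,0,-0.025],
    [0,0,-0.028],
    [0,0,-0.03],
    [0,0,-0.03],
  ],
  roll=[0,0,0,0,0,0,0,0],
  claw=[0.005,0.005,0.005,0.005,0.005,0.005,0.005,0.005],
)

```text
clock: 12.18
position: [554.1, 190.6, 226.8]
ee_rot: [0.979, -0.203, 0.0, -0.0]
contact_force: [-0.1, -0.2, -1.3]
gripper_width: 9.4
grasp_force: 58.4
```

```bash
cat > lev.py <<'E'
from h import *
import sys
s=read_state();p=get_image("wrist");save(p,sys.argv[1])
P=cloud(p,s);I=cv2.cvtColor(p["img"],cv2.COLOR_RGB2HSV)
u0=s["position"][2]-197  # underside expected
pos=s["position"];M=R.from_quat(s["ee_rot"]).as_matrix()
L=(P-pos)@M  # tool coords: x along tray x
m=(p["z_map"]>0)&(abs(L[...,0])<71)&(abs(L[...,1])<28)&(abs(P[...,2]-u0-6)<6)&(I[...,1]<60)&(I[...,2]>110)
A=L[m];A=A[(np.hypot(abs(A[:,0])-45,A[:,1])>22)]
c=np.linalg.lstsq(np.c_[A[:,:2],np.ones(len(A))],A[:,2],rcond=None)[0]
print("plane pts",len(A),"tilt deg x,y",np.degrees(c[:2]).round(2),"top dist from tcp",c[2].round(1),"-> underside z",(pos[2]-c[2]-6).round(1))
r=cv2.minAreaRect(L[m][:,:2].astype(np.float32));print("plate in tool",np.round(r[0],1),np.round(r[1],1),round(r[2],1))
for n,z in (("tray_pocket",9),("ball_center",20)):
    for r in place_of(p,n)[:1]:
        w=at_z(p,r["at"],u0+z,s);print(n,np.round(r["at"],1),round(r["conf"],2),w.round(1),"tool",((w-pos)@M).round(1))
E
python3 lev.py wr4;python3 go.py 554 190.5 307 -23.4
```

```text
plane pts 11556 tilt deg x,y [ 0.07 -0.08] top dist from tcp 190.1 -> underside z 30.7
plate in tool [-0.1  0. ] [141.7  56. ] 0.0
ball_center [305.  196.8] 0.71 [597.1 177.   49.8] tool [ 44.8  -4.5 177. ]
t 12.32 pos [554.1 190.6 226.5] th -23.39 tilt [-0.02 -0.01] slide mm [ -0.    0.1 -80.5] roll 0.01 F [ 0.3  0.6 -1.3] w 9.3 g 58.4
```

View pics/wr4.png

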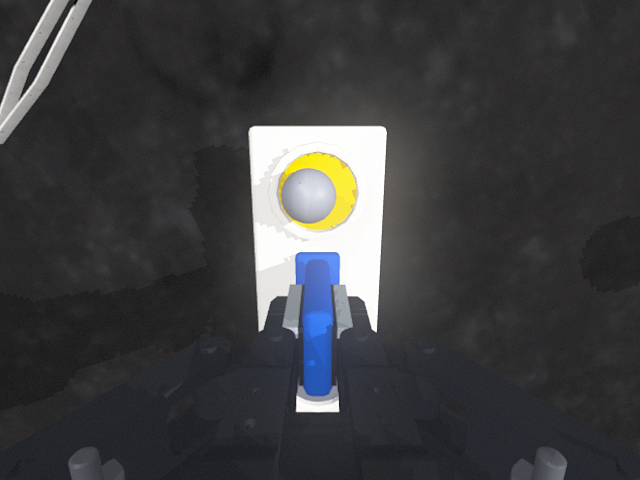

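The tray is held level with the ball in the pocket at (308,196). I refine the face position from the fixed cameras, which now see it clear.

```bash
cat > g.py <<'E'
from h import *
for c in ("top","side"):
    p=get_image(c);P=cloud(p);I=cv2.cvtColor(p["img"],cv2.COLOR_RGB2HSV)
    for r in place_of(p,"sensor_face")[:1]+[]:print(c,np.round(r["at"],1),round(r["conf"],2),at_z(p,r["at"],38).round(1))
    near=np.hypot(P[...,0]-524,P[...,1]+134)<42
    for n,m in (("ring",near&(abs(I[...,0]-110)<18)&(I[...,1]>90)),("black",near&(I[...,2]<70)&(P[...,2]>30))):
        k=np.nonzero(m);h=cv2.convexHull(np.stack([k[1],k[0]],1).astype(np.int32));e=cv2.fitEllipse(h)
        print(n,m.sum(),np.round(e[0],1),np.round(e[1],1),at_z(p,e[0],38).round(1),P[m].mean(0).round(1))
    m=near&(P[...,2]>30)
    for n,z in (("crucible",0),("vial_red",0),("weight",0)):
        for r in place_of(p,n)[:1]:print(n,at_z(p,r["at"],z).round(0))
E
python3 g.py
```

```text
top [418.5 264. ] 0.82 [ 518.7 -131.9   38. ]
ring 364 [418.8 260.6] [32.9 33.6] [ 524.8 -132.4   38. ] [ 525.4 -132.6   37.2]
black 487 [418.8 260.5] [24.3 25.2] [ 524.9 -132.4   38. ] [ 524.9 -132.6   37.8]
crucible [487.   1.   0.]
vial_red [650. -43.   0.]
weight [661.  36.   0.]
side [333.9 314.7] 0.92 [ 525.3 -132.5   38. ]
ring 87 [333.  315.8] [29.2 38.1] [ 523.2 -133.9   38. ] [ 518.1 -139.3   38.2]
black 549 [334.  314.4] [22.6 30.5] [ 525.7 -131.9   38. ] [ 525.6 -132.3   38.5]
crucible [490.  11.   0.]
vial_red [654. -44.   0.]
weight [662.  26.   0.]
```

Emit:
carry_out(
  slide=[
    [0,0,-0.006],
    [0,0,-0.018],
    [0,0,-0.032],
    [0,0,-0.048],
    [0,0,-0.062],
    [0,0,-0.073],
    [0,0,-0.079],
    [0,0,-0.081],
  ],
  roll=[0,0,0,0,0,0,0,0],
  claw=[0.005,0.005,0.005,0.005,0.005,0.005,0.005,0.005],
)

```text
clock: 13.82
position: [554.1, 190.6, 308.0]
ee_rot: [0.979, -0.203, 0.0, -0.0]
contact_force: [-0.1, -0.7, -2.2]
gripper_width: 9.5
grasp_force: 58.4
```

```bash
python3 go.py 483 -116.1 307 -23.4
```

```text
t 13.82 pos [554.1 190.6 308. ] th -23.39 tilt [0.   0.01] slide mm [ 56.5 309.7   0.9] roll 0.01 F [-0.1 -0.7 -2.2] w 9.5 g 58.4
```

Emit:
carry_out(
  slide=[
    [0.0006,0.003,0],
    [0.002,0.012,0],
    [0.005,0.028,0],
    [0.009,0.047,0],
    [0.012,0.066,0],
    [0.015,0.084,0],
    [0.018,0.096,0],
    [0.019,0.103,0],
  ],
  roll=[0,0,0,0,0,0,0,0],
  claw=[0.005,0.005,0.005,0.005,0.005,0.005,0.005,0.005],
)

```text
clock: 14.82
position: [530.6, 87.6, 307.9]
ee_rot: [0.979, -0.203, 0.0, -0.0]
contact_force: [0.2, 1.2, -0.9]
gripper_width: 9.2
grasp_force: 58.4
```

Emit:
carry_out(
  slide=[
    [0.0006,0.003,0],
    [0.002,0.012,0],
    [0.005,0.028,0],
    [0.009,0.047,0],
    [0.012,0.066,0],
    [0.015,0.084,0],
    [0.018,0.096,0],
    [0.019,0.103,0],
  ],
  roll=[0,0,0,0,0,0,0,0],
  claw=[0.005,0.005,0.005,0.005,0.005,0.005,0.005,0.005],
)

```text
clock: 15.82
position: [507.1, -14.5, 307.8]
ee_rot: [0.979, -0.203, 0.0, -0.0]
contact_force: [0.5, 0.8, -1.5]
gripper_width: 9.5
grasp_force: 58.4
```

Emit:
carry_out(
  slide=[
    [0.0006,0.003,0],
    [0.002,0.012,0],
    [0.005,0.028,0],
    [0.009,0.047,0],
    [0.012,0.066,0],
    [0.015,0.084,0],
    [0.018,0.096,0],
    [0.019,0.102,0],
  ],
  roll=[0,0,0,0,0,0,0,0],
  claw=[0.005,0.005,0.005,0.005,0.005,0.005,0.005,0.005],
)

```text
clock: 16.82
position: [484.0, -115.6, 307.7]
ee_rot: [0.979, -0.203, 0.0, -0.0]
contact_force: [0.2, -0.4, -1.4]
gripper_width: 9.6
grasp_force: 58.4
```

```bash
python3 lev.py wr5; python3 go.py 483.7 -114.6 294.5 -23.4
```

```text
plane pts 11581 tilt deg x,y [ 0.08 -0.07] top dist from tcp 190.1 -> underside z 111.7
plate in tool [-0.1 -0. ] [ 56.  141.7] 90.0
ball_center [304.9 196.6] 0.61 [ 527.1 -129.3  130.7] tool [ 44.9  -4.6 177. ]
t 16.98 pos [ 484.2 -114.8  307.7] th -23.41 tilt [0.01 0.  ] slide mm [-0.6 -0.  13.2] roll -0.01 F [ 0.3  0.2 -2.1] w 9.3 g 58.4
```

Emit:
carry_out(
  slide=[
    [0,0,0.002],
    [0,0,0.005],
    [-0.0005,0,0.008],
    [-0.0005,0,0.011],
    [-0.0005,0,0.013],
    [-0.0005,0,0.013],
    [-0.0005,0,0.013],
    [-0.0005,0,0.013],
  ],
  roll=[0,0,0,0,0,0,0,0],
  claw=[0.005,0.005,0.005,0.005,0.005,0.005,0.005,0.005],
)

```text
clock: 17.98
position: [483.8, -114.5, 294.8]
ee_rot: [0.979, -0.203, 0.0, -0.0]
contact_force: [-0.3, -0.3, -2.0]
gripper_width: 9.0
grasp_force: 58.4
```

Emit:
carry_out(
  slide=[
    [0,0,0],
    [0,0,0],
    [0,0,0],
    [0,0,0],
    [0,0,0],
    [0,0,0],
    [0,0,0],
    [0,0,0],
  ],
  roll=[0,0,0,0,0,0,0,0],
  claw=[0.005,0.005,0.005,0.005,0.005,0.005,0.005,0.005],
)

```text
clock: 18.98
position: [483.7, -114.5, 294.7]
ee_rot: [0.979, -0.203, -0.0, 0.0]
contact_force: [-0.5, 0.6, -2.1]
gripper_width: 9.5
grasp_force: 58.4
```

```bash
python3 lev.py wr6; python3 go.py 483.7 -114.6 294.5 -23.4; python3 - <<'E'
from h import *
p=get_image("side");save(p,"side6")
for n,z in (("tray_pocket",107),("ball_center",118),("cover_grip",57),("sensor_face",38),("crucible",0),("vial_red",0),("weight",0)):
    for r in place_of(p,n)[:1]:print(n,round(r["conf"],2),at_z(p,r["at"],z).round(1))
E
```

```text
plane pts 11595 tilt deg x,y [ 0.08 -0.06] top dist from tcp 190.1 -> underside z 98.6
plate in tool [-0.1 -0. ] [ 56.  141.6] 90.0
ball_center [310.5 195.7] 0.75 [ 526.2 -130.3  117.7] tool [ 45.2  -2.3 177. ]
t 19.12 pos [ 483.7 -114.5  294.7] th -23.39 tilt [-0. -0.] slide mm [0.  0.1 0.2] roll 0.01 F [-0.  -0.4 -1.6] w 9.1 g 58.4
tray_pocket 0.59 [ 524.3 -134.   107. ]
ball_center 0.74 [ 531.2 -126.9  118. ]
cover_grip 0.81 [ 499.9 -222.6   57. ]
sensor_face 0.67 [ 523.6 -131.3   38. ]
crucible 0.62 [480.8   2.    0. ]
vial_red 0.74 [482.6  -5.2   0. ]
weight 0.59 [667.4  27.5   0. ]
```

View pics/side6.png

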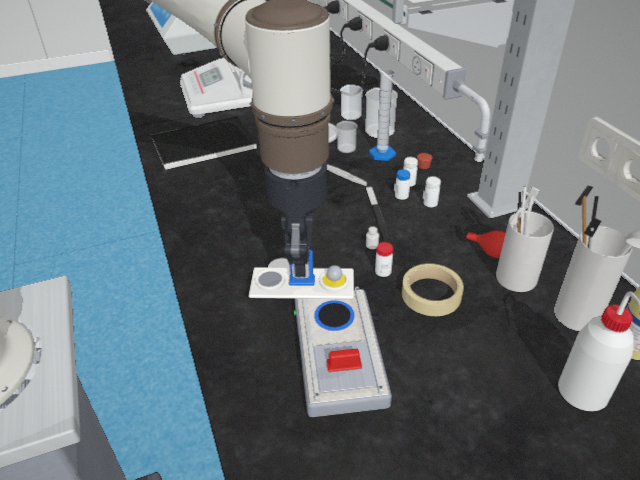

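The tray is level and still above the open face at (334,316), with the ball in its pocket at (334,275). The cover is open at (344,360), and the vial and weight are where they were, with the crucible mostly hidden behind the tray. Handing in.

```bash
python3 -c "from bench import job_done; print(job_done())"
```

```text
the job is handed in; nothing more can be done
None
```

The job is handed in at about 19 s: the cover is at its stop, and the tray is held level and still with its underside about 60 mm above the face, the ball in its pocket over the face centre (within about 2 mm, the calibration limit).

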